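# Release the filter cover of the fume extractor

### The arm

A 6-joint arm with a two-finger parallel gripper is mounted at the origin on the work surface. World frame = base frame: x ahead of the robot, y to its left, z up, the work surface at z = 0. Lengths are in mm, angles in degrees, forces in N, time in s.
With the tool pointing down it reaches from about 350 to 950 mm from the base axis. Payload 17.4 kg.
Tool frame: the origin (TCP) lies between the finger pads; the fingertips stand 11 mm ahead of it and the grasp point (between the pads) lies 8 mm behind it; z points along the fingers, y is the line along which they close (so a half turn about z gives the same grasp; the last joint's range is limited). The gripper opens to 93 mm and grips with 3 to 60 N. Pads are 15 mm wide; open, the fingers measure 128 mm over their backs; the gripper's body (75 mm by 188 mm) begins 65 mm behind the grasp point.
Start: joints at [-74.874, 6.646, 82.598, -0, 90.757, -2.166], TCP at [200.627, -644.501, 193.646] pointing down, gripper open.
Joint ranges: [-162.19, 162.19], [-47.58, 125.68], [4.15, 143.07], [-65.23, 245.23], [0.69, 171.88], [-170.13, 170.13]. Speed limits (degrees/s): [108.29, 108.29, 127.2, 180, 180, 180].

### API

Orientations are given as a 3x3 rotation matrix whose columns are the frame's x, y, z axes.
In Python, from workcell import state, cams, workorder gives the robot as it stands. The module is installed in compiled form; this text tells all that it offers.
- The arm moves only by the tool drive_tool, never from a script. Its argument "targets" is a list of rows, each an object of numbers: "wx", "wy", "wz": the turn, a rotation vector about the tool's x, y, z in units of 5 degrees (1.0 is 5 degrees); "x", "y", "z": the shift along the tool's x, y, z in units of 30 mm (1.0 is 30 mm); "grip": the opening, from -1 (shut) to 1 (fully open), so that 0 is half open. In form: [{"wx": .., "wy": .., "wz": .., "x": .., "y": .., "z": .., "grip": ..}, ...]. A call has 1 to 8 rows; each row is the pose to reach, as a shift and turn from the pose commanded when the call began, along the tool's axes at that moment; what a row does not reach only later rows make up. A row lasts 1/12 s, in which the tool goes at most 41.7 mm and 7.16 degrees, less where a joint would pass 70% of its speed; a pose out of reach is approached as far as the arm can. A call with a gripper value outside its range is refused whole. The fingers move at their own pace and stop on an object; the grip force is fixed at half the most. Time passes only in rows, so rows that repeat a pose let the fingers close. It gives the time, the measured TCP pose, the force, the opening and the grip force at its end, in the units of the state.
- state(): the state, without advancing time (a new reading comes with each control period).
- cams.get_image(name): name is "side" or "top" or "wrist"; returns a dict with "frame" (480x640x3 uint8, red, green, blue), "intrinsics" (3x3 intrinsics, pixels), "rvec" (rotation vector, rad) and "tvec" (3), from world to camera coordinates, as OpenCV has them. Camera axes: x right, y down, z forward; pixel columns grow to the right and rows downward; lengths in mm; the calibration is good to about 2 mm. A picture is of the moment at which its call begins. There is no depth.
- workorder.close_job(): hands the job in; it is judged then, once.
Trained networks look in a picture, given as the dict that the camera call returned (one of the last four; its "shot" number tells which), for a name from the list of things; names that differ only in an ending like _2 or _b are one class to them, and where a whole thing is asked for, a point or a joint stands for the part that bears it (a point fixed in the world has none). Each returns a list of dicts, best first, with "confidence" (0 to 1); they miss things now and then, are a little off and sometimes report something else, mostly with a low value. They report only what shows in the picture. A call takes as long as a camera call.
- cams.look_for(picture, query): "uv" ([column, row] in pixels, amid what is visible of it).
- cams.masks_of(picture, query): "region" (480x640 bool, what is visible of it) and "uv" ([column, row] in pixels, amid what is visible of it).
The state is a dict: "time_s": time; "qpos": joint angles; "qd": joint speeds; "effort": joint torques, N m; "position": TCP position; "tool_rot": TCP orientation; "ft_force": force on the tool from outside, world axes, zero at the start; "ft_torque": the same for the moment, N m; "opening": finger opening in mm; "gripper_force": force on a finger pad.
Only numpy, scipy, OpenCV 4.12 (cv2) and the standard library are available. Lean on these libraries where they do the work, as an engineer would, in place of code of your own. Each camera call takes 0.05 s, during which the arm holds its last target. There are 200 camera calls.

### The job

The fume extractor's filter is due for a change: press its two orange release buttons fully down together, one fingertip on each, and keep both down until the slotted filter cover has slowly risen all the way by itself. Then let go of the buttons and draw clear. Do not touch or pry the cover, and leave the pot, tins, spool, cup and tools around it where they are.

Things in the scene. Friction and masses are not known exactly. Their poses are not given: they have to be found in the camera images.
- extractor: Fume extractor, fixed, a blue-grey box 250 mm deep (x), 220 wide (y), 75 high; origin under its centre on the bench; front faces -x, +y its left. The front 57 mm of its top is a level deck with two orange release buttons in a dark panel (98 mm before the origin, 30 mm left and right of the middle). Behind it an 18 mm slot with two steel catches at deck height, then the cover.
- release_left_top (a point): Centre of the top of the left (+y) orange release button, 24 mm (x) by 22 mm (y), 10 mm proud of the deck (85 mm above the bench); pressed straight down. The buttons' centres are 60 mm apart along the extractor's y. The cover's edge is 48 mm behind (+x); on the deck only the small pot stands near.
- release_right_top (a point): The same for the right (-y) release button.
- release_left (a joint): How far the left button is pressed, in m: 0 up, 0.006 fully down (hard stop, its top then 4 mm above the deck). Spring: 1.8 N at the start, 6 N fully down; springs up when let go. It draws back the catch behind it by as much as it is pressed; the catch lets the cover go once the button is a little over 4 mm down.
- release_right (a joint): The same for the right button.
- cover (a joint): Opening angle of the filter cover, in rad: about 0 latched, 0.18 fully risen (its stop, front edge about 30 mm up). Hinged along its rear (+x) edge, lifted by a spring, slowed by a damper: with both catches drawn back it takes 2 to 3 s to rise fully; either catch alone holds it shut. It stays up by itself.
- filter_cover: The slotted blue-grey cover on top of the extractor, 165 mm (x) by 194 mm (y) by 10 mm, its top 79.5 mm above the bench when shut. Origin on its hinge line at the rear edge, mid-width, 5 mm below its top; -x runs to its front edge. Not to be touched.
- cover_edge (a point): Middle of the cover's front upper edge; rises about 30 mm as the cover opens.
- tips_pot: Loose small white pot with a blue lid, diameter 24 mm, 26 mm high, standing on the left (+y) end of the extractor's deck, about 63 mm from the left button's centre; origin under its centre.
- rosin_tin: Loose round aluminium tin of amber rosin, diameter 68 mm, 24 mm high, on the bench beside or in front of the extractor; origin under its centre.
- flux_tin: A second tin, like rosin_tin.
- solder_spool: Loose blue spool of solder, diameter 56 mm, 42 mm high, standing on the bench beside or in front of the extractor; origin under its centre.
- tip_cleaner: Loose black cup of brass wool, diameter 68 mm, 43 mm high, on the bench beside or in front of the extractor; origin under its centre.
- cutters: Loose flush cutters with one red and one black handle, 125 mm long, lying on the bench on the robot's left; origin near the middle, jaws towards +x.
- screwdriver: Loose screwdriver with a blue handle, 160 mm long, lying on the bench on the robot's right; origin under its middle, tip towards +x.

How it is judged:
By the outcome, as a careful person would: the job done as asked, in the order asked, and still so for the second after the job is handed in, with the robot touching nothing.
It also fails if it takes over 35 s, if anything falls off the work surface, if the arm or the gripper's body presses on something with over 40 N, if the wrist force passes 120 N, or if a joint passes its speed limit or range.

## Working session

There is one attempt and no reset: what is moved stays moved. The work goes in short steps, Python scripts to look and compute and a tool call to move; the robot and the scene stay as the last step left them, time stands still between calls to the robot, and variables do not carry over. Pictures are saved under pics/ and viewed, at most 12 in all, crops included, and the job is handed in when it is done.

Besides the shell and the picture viewer there is one more tool, called after ">>>" as name(argument=value, ...), one argument or row to a line, values as JSON. drive_tool: Moves the arm, as the interface text tells. Its arguments: {"type":"object","properties":{"targets":{"type":"array","items":{"type":"object","properties":{"wx":{"type":"number"},"wy":{"type":"number"},"wz":{"type":"number"},"x":{"type":"number"},"y":{"type":"number"},"z":{"type":"number"},"grip":{"type":"number"}}}}},"required":["targets"]}

```bash
mkdir -p pics; cat > h.py <<'E'
import numpy as np, cv2
from workcell import state, cams, workorder
def P(im):
    R=cv2.Rodrigues(np.array(im['rvec'],float))[0]; t=np.array(im['tvec'],float).ravel(); return R,t,np.array(im['intrinsics'],float)
def ray(im,uv):
    R,t,K=P(im); d=R.T@np.linalg.inv(K)@np.array([uv[0],uv[1],1.]); return -R.T@t,d/np.linalg.norm(d)
def atz(im,uv,z):
    o,d=ray(im,uv); return o+d*(z-o[2])/d[2]
def tri(obs):
    A=np.zeros((3,3));b=np.zeros(3)
    for im,uv in obs:
        o,d=ray(im,uv);M=np.eye(3)-np.outer(d,d);A+=M;b+=M@o
    return np.linalg.solve(A,b)
def proj(im,X):
    R,t,K=P(im);p=K@(R@np.array(X,float)+t);return p[:2]/p[2]
def save(im,n): cv2.imwrite('pics/'+n,im['frame'][:,:,::-1])
E
python3 - <<'E'
from h import *
np.set_printoptions(precision=1,suppress=True)
ims={n:cams.get_image(n) for n in ('top','side')}
for n,im in ims.items():
    save(im,n+'0.png'); print(n,-P(im)[0].T@P(im)[1])
    for q in ['release_left_top','release_right_top','extractor','filter_cover','tips_pot','cover_edge']:
        print(n,q,[(np.round(r['uv'],1).tolist(),round(r['confidence'],2),atz(im,r['uv'],80)) for r in cams.look_for(im,q)[:3]])
s=state();print(s['time_s'],s['position'],s['tool_rot'],s['opening'],s['ft_force'])
E
```

```text
top [ 420.9   14.4 1199.4]
top release_left_top []
top release_right_top []
top extractor [([286.9, 186.8], 0.87, array([626.8,  63.9,  80. ])), ([286.4, 232.6], 0.18, array([530.1,  64.5,  80. ]))]
top filter_cover [([288.5, 170.4], 0.9, array([661.8,  60.7,  80. ]))]
top tips_pot []
top cover_edge [([287.3, 171.8], 0.7, array([658.8,  63.2,  80. ]))]
side [159.8 813.6 641.8]
side release_left_top [([361.4, 289.2], 0.5, array([393. , 131.5,  80. ])), ([294.9, 264.5], 0.47, array([545.9, 115.7,  80. ])), ([274.3, 259.6], 0.28, array([592.7, 119.1,  80. ]))]
side release_right_top [([316.5, 252.0], 0.63, array([526.6,  54.2,  80. ]))]
side extractor [([274.8, 262.4], 0.93, array([586.6, 127.5,  80. ]))]
side filter_cover [([260.8, 243.6], 0.68, array([650.3,  78.9,  80. ])), ([465.6, 215.5], 0.44, array([ 269.2, -255.2,   80. ]))]
side tips_pot [([273.2, 275.7], 0.56, array([566.2, 168.7,  80. ]))]
side cover_edge [([259.7, 243.0], 0.58, array([653.7,  77.8,  80. ]))]
0.7 [ 200.6 -644.5  193.7] [[ 1.   0.3  0. ]
 [ 0.3 -1.  -0. ]
 [ 0.   0.  -1. ]] 93.05451870802456 [ 0.4  0.6 -1.4]
```

```bash
python3 -c "
import cv2,numpy as np
a=cv2.imread('pics/top0.png');b=cv2.imread('pics/side0.png')
cv2.imwrite('pics/both.png',cv2.resize(np.vstack([a,b]),(400*1,600)))"
```

```text
(no output)
```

View pics/top0.png

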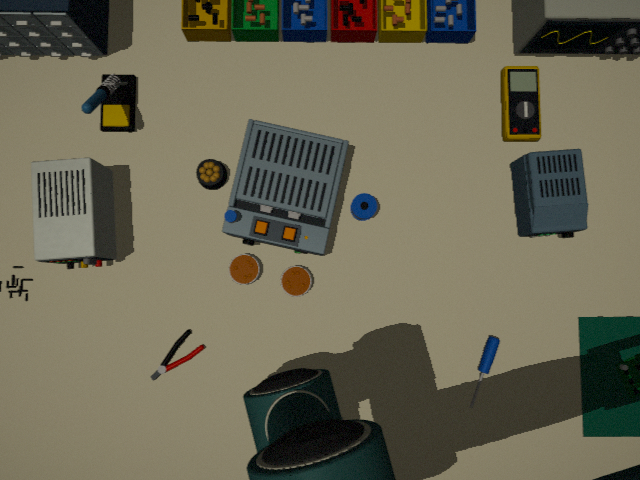

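View pics/side0.png

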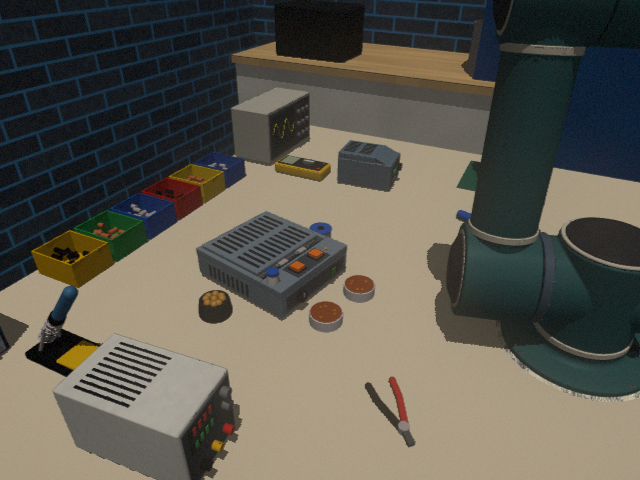

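The top view shows the orange buttons at about (261,228) and (290,233), with the pot at (232,215). In the side view the buttons are at about (298,267) and (316,254). I'll segment them by colour and triangulate.

```bash
cat >> h.py <<'E'
def orange(im,box):
    f=im['frame'];hsv=cv2.cvtColor(f,cv2.COLOR_RGB2HSV);m=cv2.inRange(hsv,(6,170,110),(22,255,255))
    k=np.zeros_like(m);x0,y0,x1,y1=box;k[y0:y1,x0:x1]=m[y0:y1,x0:x1]
    n,_,st,c=cv2.connectedComponentsWithStats(k);i=[j for j in range(1,n) if st[j,4]>12]
    return sorted([(c[j].round(1).tolist(),st[j].tolist()) for j in i],key=lambda r:-r[1][4])
E
python3 - <<'E'
from h import *
np.set_printoptions(precision=2,suppress=True)
t=cams.get_image('top');s=cams.get_image('side')
a=orange(t,(245,215,305,245));b=orange(s,(285,243,332,278))
print(a,b)
a=sorted([r[0] for r in a[:2]]);b=sorted([r[0] for r in b[:2]])
X=[tri([(t,p),(s,q)]) for p,q in zip(a,b)]
print(X,[proj(t,x)-p for x,p in zip(X,a)],np.linalg.norm(X[0]-X[1]))
d=X[0]-X[1];print('yaw of y axis',np.degrees(np.arctan2(d[1],d[0]))-90, 'mid',(X[0]+X[1])/2)
print([atz(t,p,84) for p in a],state()['tool_rot'])
E
```

```text
[([260.5, 226.8], [255, 221, 12, 12, 110]), ([288.8, 233.2], [283, 228, 12, 12, 110])] [([296.9, 264.9], [290, 261, 15, 9, 74]), ([315.1, 252.2], [309, 249, 14, 7, 64])]
[array([541.13, 117.9 ,  82.08]), array([528.13,  59.16,  82.05])] [array([0.18, 0.42]), array([0.11, 0.26])] 60.16382809811923
yaw of y axis -12.47940769577383 mid [534.63  88.53  82.07]
[array([541.8, 118.1,  84. ]), array([528.5,  59.3,  84. ])] [[ 0.95  0.3   0.  ]
 [ 0.3  -0.95  0.  ]
 [ 0.    0.   -1.  ]]
```

```bash
cat >> h.py <<'E'
def go(x,y,z,yaw=-12.5):
    s=state();R=np.array(s['tool_rot']);d=R.T@(np.array([x,y,z])-s['position'])/30
    a=np.radians(yaw);T=np.array([[np.cos(a),np.sin(a),0],[np.sin(a),-np.cos(a),0],[0,0,-1]])
    w=np.degrees(cv2.Rodrigues(R.T@T)[0].ravel())/5
    print('xyz',d.round(3),'w',w.round(3),'t',s['time_s'],'pos',s['position'],'ft',s['ft_force'],'open',s['opening'])
E
python3 -c "
from h import *
go(525,88.5,190)"
```

```text
xyz [ 17.587 -20.116   0.122] w [-0.    -0.     5.958] t 0.8 pos [ 200.61446283 -644.51237853  193.64394536] ft [ 0.75420596  0.01932634 -0.42775231] open 92.93130194950002
```

>>> drive_tool(
  targets=[
    {"x":17.6,"y":-20.1,"z":0.12,"wz":5.96,"grip":-0.086},
    {"x":17.6,"y":-20.1,"z":0.12,"wz":5.96,"grip":-0.086},
    {"x":17.6,"y":-20.1,"z":0.12,"wz":5.96,"grip":-0.086},
    {"x":17.6,"y":-20.1,"z":0.12,"wz":5.96,"grip":-0.086},
    {"x":17.6,"y":-20.1,"z":0.12,"wz":5.96,"grip":-0.086},
    {"x":17.6,"y":-20.1,"z":0.12,"wz":5.96,"grip":-0.086},
    {"x":17.6,"y":-20.1,"z":0.12,"wz":5.96,"grip":-0.086},
    {"x":17.6,"y":-20.1,"z":0.12,"wz":5.96,"grip":-0.086},
  ],
)

```text
schema error: expected keys wx, wy, wz, x, y, z, grip
```

```bash
python3 -c "
from h import *
go(525,88.5,190)"
```

```text
xyz [ 17.587 -20.116   0.122] w [-0.    -0.     5.958] t 0.8 pos [ 200.61446283 -644.51237853  193.64394536] ft [ 0.75420596  0.01932634 -0.42775231] open 92.93130194950002
```

>>> drive_tool(
  targets=[
    {"wx":0,"wy":0,"x":17.6,"y":-20.1,"z":0.12,"wz":5.96,"grip":-0.086},
    {"wx":0,"wy":0,"x":17.6,"y":-20.1,"z":0.12,"wz":5.96,"grip":-0.086},
    {"wx":0,"wy":0,"x":17.6,"y":-20.1,"z":0.12,"wz":5.96,"grip":-0.086},
    {"wx":0,"wy":0,"x":17.6,"y":-20.1,"z":0.12,"wz":5.96,"grip":-0.086},
    {"wx":0,"wy":0,"x":17.6,"y":-20.1,"z":0.12,"wz":5.96,"grip":-0.086},
    {"wx":0,"wy":0,"x":17.6,"y":-20.1,"z":0.12,"wz":5.96,"grip":-0.086},
    {"wx":0,"wy":0,"x":17.6,"y":-20.1,"z":0.12,"wz":5.96,"grip":-0.086},
    {"wx":0,"wy":0,"x":17.6,"y":-20.1,"z":0.12,"wz":5.96,"grip":-0.086},
  ],
)

```text
time_s: 1.47
position: [336.0, -338.0, 192.3]
tool_rot: [[0.976, -0.217, 0.001], [-0.217, -0.976, -0.0], [0.001, 0.0, -1.0]]
ft_force: [1.6, -0.9, 0.5]
opening: 45.1
gripper_force: 0.0
```

```bash
python3 -c "
from h import *
go(525,88.5,190)"
```

```text
xyz [  3.065 -15.244   0.074] w [ 0.004 -0.007 -0.007] t 1.4667 pos [ 335.98670579 -337.95268798  192.30857139] ft [ 1.61302433 -0.88317255  0.51157161] open 45.14766575536862
```

>>> drive_tool(
  targets=[
    {"wx":0,"wy":0,"wz":0,"x":3.0,"y":-15,"z":0.07,"grip":-0.086},
    {"wx":0,"wy":0,"wz":0,"x":3.0,"y":-15,"z":0.07,"grip":-0.086},
    {"wx":0,"wy":0,"wz":0,"x":3.0,"y":-15,"z":0.07,"grip":-0.086},
    {"wx":0,"wy":0,"wz":0,"x":3.0,"y":-15,"z":0.07,"grip":-0.086},
    {"wx":0,"wy":0,"wz":0,"x":3.0,"y":-15,"z":0.07,"grip":-0.086},
    {"wx":0,"wy":0,"wz":0,"x":3.0,"y":-15,"z":0.07,"grip":-0.086},
    {"wx":0,"wy":0,"wz":0,"x":3.0,"y":-15,"z":0.07,"grip":-0.086},
    {"wx":0,"wy":0,"wz":0,"x":3.0,"y":-15,"z":0.07,"grip":-0.086},
  ],
)

```text
time_s: 2.13
position: [470.7, -32.7, 191.0]
tool_rot: [[0.976, -0.216, 0.001], [-0.216, -0.976, -0.0], [0.001, -0.0, -1.0]]
ft_force: [0.1, -0.4, 0.2]
opening: 42.5
gripper_force: 0.0
```

```bash
python3 -c "
from h import *
go(535,88.5,150)"
```

```text
xyz [ 1.216 -4.407  1.37 ] w [-0.001 -0.012 -0.   ] t 2.1333 pos [470.70948914 -32.6658229  191.04587746] ft [ 0.14970458 -0.4468264   0.15759743] open 42.509610702694644
```

>>> drive_tool(
  targets=[
    {"wx":0,"wy":0,"wz":0,"x":1.0,"y":-4.0,"z":0.3,"grip":-0.086},
    {"wx":0,"wy":0,"wz":0,"x":1.0,"y":-4.0,"z":0.6,"grip":-0.086},
    {"wx":0,"wy":0,"wz":0,"x":1.0,"y":-4.0,"z":1.2,"grip":-0.086},
    {"wx":0,"wy":0,"wz":0,"x":1.0,"y":-4.0,"z":1.2,"grip":-0.086},
    {"wx":0,"wy":0,"wz":0,"x":1.0,"y":-4.0,"z":1.2,"grip":-0.086},
    {"wx":0,"wy":0,"wz":0,"x":1.0,"y":-4.0,"z":1.2,"grip":-0.086},
  ],
)

```text
time_s: 2.63
position: [525.4, 75.6, 154.7]
tool_rot: [[0.976, -0.216, -0.001], [-0.216, -0.976, -0.0], [-0.0, 0.0, -1.0]]
ft_force: [-0.5, -1.0, 0.1]
opening: 42.1
gripper_force: 0.0
```

```bash
python3 - <<'E'
from h import *
np.set_printoptions(precision=1,suppress=True)
w=cams.get_image('wrist');save(w,'w1.png')
print(-P(w)[0].T@P(w)[1])
for r in orange(w,(0,0,640,480))[:4]: print(r,atz(w,r[0],85))
print(proj(w,[535,88.5,85]))
go(535,88.5,150)
E
```

```text
[598.9  58.8 346.3]
([64.4, 89.9], [32, 56, 66, 69, 2907]) [656.3 209.1  85. ]
([359.6, 322.6], [343, 290, 35, 63, 1418]) [462.1  61.9  85. ]
([256.1, 236.0], [240, 219, 33, 35, 1096]) [541.  118.1  85. ]
([344.0, 235.9], [329, 219, 32, 35, 1073]) [528.2  59.8  85. ]
[300.6 235.2]
xyz [ 0.2 -0.5  0.2] w [ 0. -0. -0.] t 2.6833 pos [525.6  75.  155.4] ft [-0.6  0.9  0.4] open 42.58433742457059
```

View pics/w1.png

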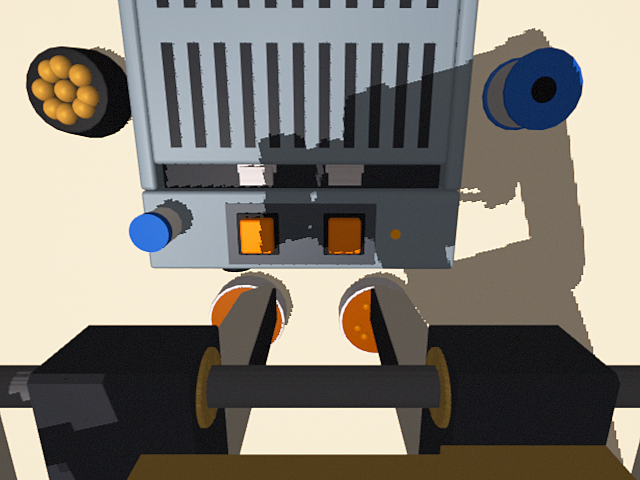

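The wrist view shows the buttons at (256,236) and (344,236), the pot at (152,230) and the fingertips near (272,290) and (375,290). This agrees with the triangulation. Next I'll check how thick the fingertips are.

```bash
python3 - <<'E'
from h import *
np.set_printoptions(precision=1,suppress=True)
w=cams.get_image('wrist');s=state();R=np.array(s['tool_rot']);p=np.array(s['position'])
for y in (-38.5,-34,-30,-25,-21.2,21.2,25,30,34,38.5): print(y,proj(w,p+R@[0,y,11]),proj(w,p+R@[7.5,y,11]),proj(w,p+R@[7.5,y,-30]))
f=w['frame'][250:370,200:440,::-1];cv2.imwrite('pics/w2.png',cv2.resize(f,None,fx=3,fy=3,interpolation=0))
go(534.7,88.8,110)
E
```

```text
-38.5 [251.2 274.5] [250.5 261.3] [234.1 291.2]
-34 [259.5 274.5] [258.9 261.3] [244.4 291.2]
-30 [266.9 274.5] [266.4 261.3] [253.5 291.2]
-25 [276.2 274.5] [275.7 261.3] [265.  291.2]
-21.2 [283.2 274.5] [282.8 261.3] [273.7 291.2]
21.2 [361.6 274.5] [362.  261.4] [370.9 291.3]
25 [368.7 274.5] [369.1 261.4] [379.6 291.3]
30 [377.9 274.6] [378.5 261.4] [391.  291.3]
34 [385.3 274.6] [385.9 261.4] [400.2 291.3]
38.5 [393.6 274.6] [394.3 261.4] [410.5 291.3]
xyz [ 0.2 -0.5  1.5] w [-0. -0. -0.] t 2.7333 pos [525.7  74.8 155.7] ft [0.1 0.1 0. ] open 42.45454788899952
```

View pics/w2.png

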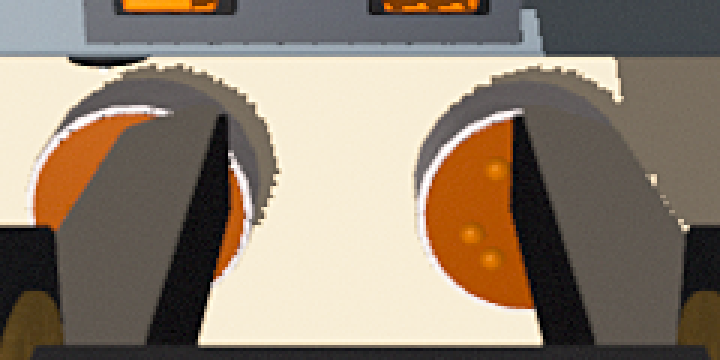

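>>> drive_tool(
  targets=[
    {"wx":0,"wy":0,"wz":0,"x":0.19,"y":-0.52,"z":0.0,"grip":-0.086},
    {"wx":0,"wy":0,"wz":0,"x":0.19,"y":-0.52,"z":0.8,"grip":-0.086},
    {"wx":0,"wy":0,"wz":0,"x":0.19,"y":-0.52,"z":1.5,"grip":-0.086},
    {"wx":0,"wy":0,"wz":0,"x":0.19,"y":-0.52,"z":1.5,"grip":-0.086},
    {"wx":0,"wy":0,"wz":0,"x":0.19,"y":-0.52,"z":1.5,"grip":-0.086},
  ],
)

```text
time_s: 3.15
position: [534.3, 88.8, 110.1]
tool_rot: [[0.976, -0.218, -0.0], [-0.218, -0.976, -0.0], [-0.0, 0.0, -1.0]]
ft_force: [0.0, 0.8, 0.2]
opening: 42.4
gripper_force: 0.0
```

```bash
python3 - <<'E'
from h import *
np.set_printoptions(precision=1,suppress=True)
w=cams.get_image('wrist');sd=cams.get_image('side');s=state();R=np.array(s['tool_rot']);p=np.array(s['position'])
for y in (-38.5,-30,-21.2,21.2,30,38.5): print(y,proj(w,p+R@[7.5,y,11]),proj(sd,p+R@[0,y,11]))
for r in orange(w,(200,150,420,300))[:4]: print(r)
f=w['frame'][190:330,210:410,::-1];g=sd['frame'][190:300,240:370,::-1]
a=cv2.resize(f,(600,420),interpolation=0)
cv2.imwrite('pics/w3.png',a);cv2.imwrite('pics/s3.png',cv2.resize(g,None,fx=5,fy=5,interpolation=0))
go(534.7,88.8,97)
E
```

```text
-38.5 [248.4 261. ] [293.2 259.2]
-30 [264.4 260.9] [295.9 257.4]
-21.2 [281.  260.9] [298.7 255.5]
21.2 [360.6 260.9] [311.9 246.7]
30 [377.2 260.9] [314.5 245. ]
38.5 [393.1 260.9] [317.  243.3]
([372.9, 264.7], [354, 244, 39, 42, 1480])
([269.8, 265.0], [251, 244, 38, 42, 1464])
xyz [-0.   0.   0.5] w [-0. -0. -0.] t 3.25 pos [535.2  89.2 111.6] ft [0.3 0.4 0.2] open 42.20959183289988
```

View pics/w3.png

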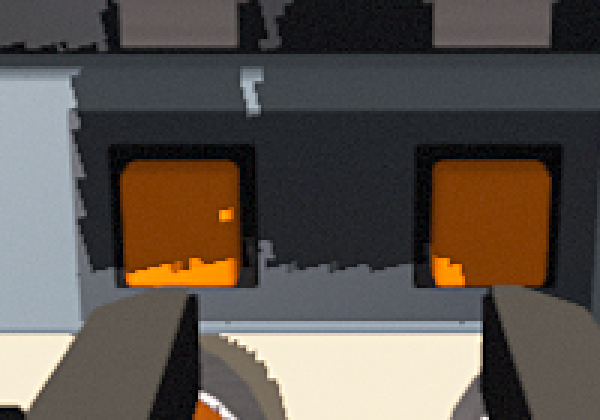

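View pics/s3.png

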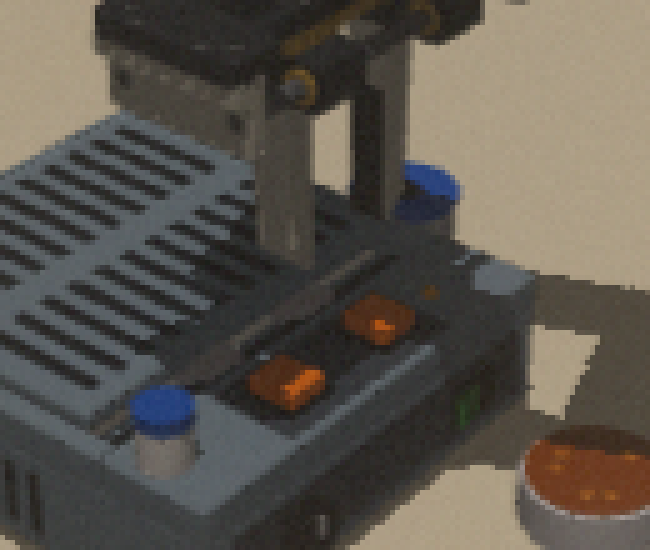

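The side crop has the near fingertip at about (297,243), where I predicted (296,257). In the wrist crop the tips' front edges are at row 286, against a predicted 261. So the tips stand higher or further off than the text says, and I'll fit where they really are.

```bash
python3 - <<'E'
from h import *
np.set_printoptions(precision=1,suppress=True)
w=cams.get_image('wrist');sd=cams.get_image('side');s=state();R=np.array(s['tool_rot']);p=np.array(s['position'])
print(p,s['opening'],s['qpos'])
from scipy.optimize import least_squares
# unknown: tip z (tool), half-gap inner h, thick t ; x half-width 7.5
def res(v,full=False):
    z,h,x0,xw=v
    o=[proj(w,p+R@[x0+xw,-h,z])-[275,287.5],proj(w,p+R@[x0+xw,h,z])-[371.5,286.5]]
    return np.concatenate(o)
for z in (11,0,-10,-20,-30):
    r=least_squares(lambda v:res([z,v[0],v[1],7.5]),[21,0]);h,x0=r.x
    print(z,r.x,r.cost,'side near tip centre',proj(sd,p+R@[x0,-h-8,z]),'far',proj(sd,p+R@[x0,h+8,z]))
for im,n in((w,'w'),(sd,'s')):
    for X in ([541,118,85],[528.2,59.5,85]): print(n,proj(im,X))
E
```

```text
[535.2  89.5 111.5] 42.522305254338555 [  6.8  -8.1 104.9  -0.   83.1 109.3]
11 [ 26.4 -14.8] 3.6706393750702246 side near tip centre [300.  261.1] far [321.2 246.6]
0 [ 25.  -10.3] 4.059201309459342 side near tip centre [298.7 255.5] far [319.1 241.8]
-10 [23.7 -6.2] 4.474525770388709 side near tip centre [297.5 250.3] far [317.3 237.3]
-20 [22.4 -2.1] 4.96352211871278 side near tip centre [296.3 245.1] far [315.4 232.8]
-30 [21.1  1.9] 5.544838275333919 side near tip centre [295.1 239.9] far [313.5 228.3]
w [271.4 266.2]
w [374.7 265.8]
s [296.5 263.7]
s [314.7 251.1]
```

>>> drive_tool(
  targets=[
    {"wx":0,"wy":0,"wz":0,"x":0.0,"y":0.0,"z":0.2,"grip":0.06},
    {"wx":0,"wy":0,"wz":0,"x":0.0,"y":0.0,"z":0.42,"grip":0.06},
    {"wx":0,"wy":0,"wz":0,"x":0.0,"y":0.0,"z":0.42,"grip":0.06},
    {"wx":0,"wy":0,"wz":0,"x":0.0,"y":0.0,"z":0.42,"grip":0.06},
  ],
)

```text
time_s: 3.68
position: [534.3, 89.8, 96.4]
tool_rot: [[0.976, -0.217, -0.001], [-0.217, -0.976, -0.0], [-0.001, 0.0, -1.0]]
ft_force: [1.3, 1.6, -0.1]
opening: 49.4
gripper_force: 0.0
```

```bash
python3 - <<'E'
from h import *
np.set_printoptions(precision=1,suppress=True)
w=cams.get_image('wrist');sd=cams.get_image('side');s=state();R=np.array(s['tool_rot']);p=np.array(s['position'])
print(p,s['opening'],s['ft_force'],s['time_s'])
for z in (11,-10,-24): print(z,[proj(w,p+R@[7.5,y,z]) for y in(-24,24)],proj(sd,p+R@[0,-30,z]))
f=w['frame'][190:330,210:410,::-1];g=sd['frame'][190:300,240:370,::-1]
cv2.imwrite('pics/c4.png',np.vstack([cv2.resize(f,(480,336),interpolation=0)[:250],cv2.resize(g,(480,350),interpolation=0)]))
E
```

```text
[534.6  89.8  97. ] 49.398393796466436 [ 0.9  0.5 -1.5] 3.7833
11 [array([276.9, 261.3]), array([366.6, 261.3])] [296.2 263.6]
-10 [array([272. , 275.1]), array([371.2, 275.1])] [296. 255.]
-24 [array([268.2, 286. ]), array([374.8, 286. ])] [295.9 249.2]
```

View pics/c4.png

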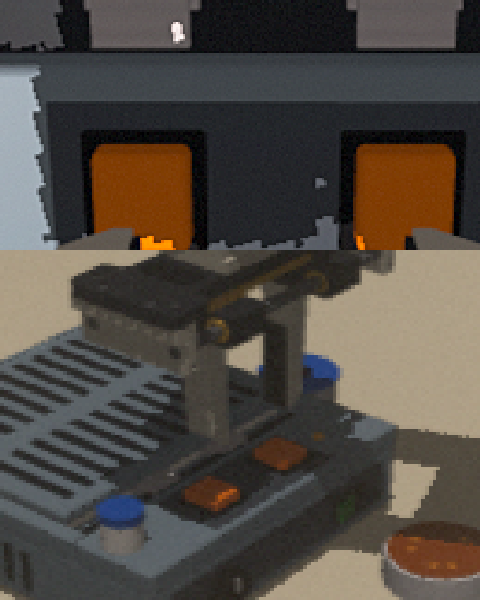

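>>> drive_tool(
  targets=[
    {"wx":0,"wy":0,"wz":0,"x":-0.05,"y":0.03,"z":0.25,"grip":0.06},
    {"wx":0,"wy":0,"wz":0,"x":-0.05,"y":0.03,"z":0.5,"grip":0.06},
    {"wx":0,"wy":0,"wz":0,"x":-0.05,"y":0.03,"z":0.5,"grip":0.06},
    {"wx":0,"wy":0,"wz":0,"x":-0.05,"y":0.03,"z":0.5,"grip":0.06},
  ],
)

```text
time_s: 4.12
position: [532.5, 89.2, 81.3]
tool_rot: [[0.976, -0.217, -0.001], [-0.217, -0.976, -0.0], [-0.001, 0.0, -1.0]]
ft_force: [-0.1, -0.9, 0.6]
opening: 49.3
gripper_force: 0.0
```

>>> drive_tool(
  targets=[
    {"wx":0,"wy":0,"wz":0,"x":0,"y":0,"z":0.15,"grip":0.06},
    {"wx":0,"wy":0,"wz":0,"x":0,"y":0,"z":0.3,"grip":0.06},
    {"wx":0,"wy":0,"wz":0,"x":0,"y":0,"z":0.4,"grip":0.06},
    {"wx":0,"wy":0,"wz":0,"x":0,"y":0,"z":0.4,"grip":0.06},
  ],
)

```text
time_s: 4.45
position: [532.6, 89.2, 69.1]
tool_rot: [[0.976, -0.217, -0.001], [-0.217, -0.976, -0.0], [-0.001, 0.0, -1.0]]
ft_force: [-0.3, -0.5, -0.1]
opening: 49.5
gripper_force: 0.0
```

```bash
python3 - <<'E'
from h import *
np.set_printoptions(precision=1,suppress=True)
w=cams.get_image('wrist');sd=cams.get_image('side');s=state();R=np.array(s['tool_rot']);p=np.array(s['position'])
print(p,s['opening'],s['ft_force'],s['time_s'])
f=w['frame'][190:330,210:410,::-1];g=sd['frame'][200:290,250:350,::-1]
cv2.imwrite('pics/c5.png',np.hstack([cv2.resize(f,(400,280),interpolation=0),cv2.resize(g,(400,360),interpolation=0)[:280]]))
E
```

```text
[532.9  89.2  69.9] 49.4041405128905 [-0.7  0.4 -0.2] 4.55
```

View pics/c5.png

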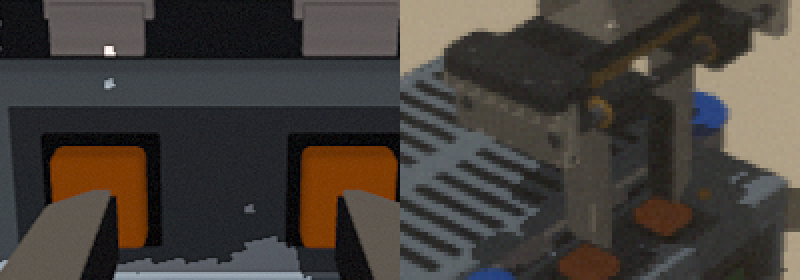

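The wrist crop shows both tips sitting over the buttons, inner corners near the button centres. The side crop shows the tips just above them. Now I'll descend slowly, watching the force.

>>> drive_tool(
  targets=[
    {"wx":0,"wy":0,"wz":0,"x":0,"y":0,"z":0.1,"grip":0.06},
    {"wx":0,"wy":0,"wz":0,"x":0,"y":0,"z":0.2,"grip":0.06},
    {"wx":0,"wy":0,"wz":0,"x":0,"y":0,"z":0.2,"grip":0.06},
  ],
)

```text
time_s: 4.8
position: [532.7, 89.2, 63.4]
tool_rot: [[0.976, -0.217, -0.001], [-0.217, -0.976, -0.0], [-0.001, 0.0, -1.0]]
ft_force: [-0.7, -0.6, 0.3]
opening: 48.9
gripper_force: 0.0
```

>>> drive_tool(
  targets=[
    {"wx":0,"wy":0,"wz":0,"x":0,"y":0,"z":0.1,"grip":0.06},
    {"wx":0,"wy":0,"wz":0,"x":0,"y":0,"z":0.1,"grip":0.06},
    {"wx":0,"wy":0,"wz":0,"x":0,"y":0,"z":0.1,"grip":0.06},
  ],
)

```text
time_s: 5.05
position: [532.8, 89.3, 60.9]
tool_rot: [[0.976, -0.217, -0.0], [-0.217, -0.976, -0.0], [-0.0, 0.0, -1.0]]
ft_force: [-0.0, 0.3, 0.4]
opening: 49.4
gripper_force: 0.0
```

>>> drive_tool(
  targets=[
    {"wx":0,"wy":0,"wz":0,"x":0,"y":0,"z":0.07,"grip":0.06},
    {"wx":0,"wy":0,"wz":0,"x":0,"y":0,"z":0.07,"grip":0.06},
    {"wx":0,"wy":0,"wz":0,"x":0,"y":0,"z":0.07,"grip":0.06},
  ],
)

```text
time_s: 5.3
position: [533.1, 89.3, 59.3]
tool_rot: [[0.976, -0.217, 0.0], [-0.217, -0.976, 0.0], [0.0, -0.0, -1.0]]
ft_force: [-0.4, 0.4, 4.4]
opening: 49.6
gripper_force: 2.0
```

Contact at TCP z ≈ 60. Continuing down to the stop.

>>> drive_tool(
  targets=[
    {"wx":0,"wy":0,"wz":0,"x":0,"y":0,"z":0.06,"grip":0.06},
    {"wx":0,"wy":0,"wz":0,"x":0,"y":0,"z":0.12,"grip":0.06},
    {"wx":0,"wy":0,"wz":0,"x":0,"y":0,"z":0.17,"grip":0.06},
    {"wx":0,"wy":0,"wz":0,"x":0,"y":0,"z":0.17,"grip":0.06},
  ],
)

```text
time_s: 5.63
position: [533.1, 89.3, 54.5]
tool_rot: [[0.976, -0.217, 0.001], [-0.217, -0.976, 0.0], [0.001, -0.0, -1.0]]
ft_force: [-3.8, -1.2, 11.3]
opening: 49.2
gripper_force: 5.6
```

>>> drive_tool(
  targets=[
    {"wx":0,"wy":0,"wz":0,"x":0,"y":0,"z":0.04,"grip":0.06},
    {"wx":0,"wy":0,"wz":0,"x":0,"y":0,"z":0.04,"grip":0.06},
    {"wx":0,"wy":0,"wz":0,"x":0,"y":0,"z":0.04,"grip":0.06},
  ],
)

```text
time_s: 5.88
position: [533.2, 89.3, 54.2]
tool_rot: [[0.976, -0.217, 0.001], [-0.217, -0.976, 0.0], [0.001, -0.0, -1.0]]
ft_force: [-7.7, -2.2, 17.8]
opening: 49.7
gripper_force: 8.8
```

>>> drive_tool(
  targets=[
    {"wx":0,"wy":0,"wz":0,"x":0,"y":0,"z":0.02,"grip":0.06},
    {"wx":0,"wy":0,"wz":0,"x":0,"y":0,"z":0.02,"grip":0.06},
    {"wx":0,"wy":0,"wz":0,"x":0,"y":0,"z":0.02,"grip":0.06},
    {"wx":0,"wy":0,"wz":0,"x":0,"y":0,"z":0.02,"grip":0.06},
    {"wx":0,"wy":0,"wz":0,"x":0,"y":0,"z":0.02,"grip":0.06},
    {"wx":0,"wy":0,"wz":0,"x":0,"y":0,"z":0.02,"grip":0.06},
    {"wx":0,"wy":0,"wz":0,"x":0,"y":0,"z":0.02,"grip":0.06},
    {"wx":0,"wy":0,"wz":0,"x":0,"y":0,"z":0.02,"grip":0.06},
  ],
)

```text
time_s: 6.55
position: [533.2, 89.3, 54.1]
tool_rot: [[0.976, -0.216, 0.001], [-0.216, -0.976, 0.0], [0.001, -0.0, -1.0]]
ft_force: [-10.6, -1.6, 23.6]
opening: 49.2
gripper_force: 11.7
```

>>> drive_tool(
  targets=[
    {"wx":0,"wy":0,"wz":0,"x":0,"y":0,"z":0,"grip":0.06},
    {"wx":0,"wy":0,"wz":0,"x":0,"y":0,"z":0,"grip":0.06},
    {"wx":0,"wy":0,"wz":0,"x":0,"y":0,"z":0,"grip":0.06},
    {"wx":0,"wy":0,"wz":0,"x":0,"y":0,"z":0,"grip":0.06},
    {"wx":0,"wy":0,"wz":0,"x":0,"y":0,"z":0,"grip":0.06},
    {"wx":0,"wy":0,"wz":0,"x":0,"y":0,"z":0,"grip":0.06},
    {"wx":0,"wy":0,"wz":0,"x":0,"y":0,"z":0,"grip":0.06},
    {"wx":0,"wy":0,"wz":0,"x":0,"y":0,"z":0,"grip":0.06},
  ],
)

```text
time_s: 7.22
position: [533.2, 89.3, 54.1]
tool_rot: [[0.976, -0.216, 0.001], [-0.216, -0.976, 0.0], [0.001, -0.0, -1.0]]
ft_force: [-10.8, -1.2, 23.4]
opening: 49.3
gripper_force: 11.7
```

```bash
python3 - <<'E'
from h import *
w=cams.get_image('wrist');sd=cams.get_image('side');s=state()
print(s['position'],s['ft_force'],s['ft_torque'],s['time_s'])
f=w['frame'][100:380,160:480,::-1];g=sd['frame'][190:310,180:360,::-1]
cv2.imwrite('pics/c6.png',np.hstack([cv2.resize(f,(400,350)),cv2.resize(g,(400,267)).repeat(1,0) if 0 else cv2.copyMakeBorder(cv2.resize(g,(400,267),interpolation=0),0,83,0,0,0)]))
E
```

```text
[533.26373954  89.27403168  54.13170342] [-10.53908528  -1.70278107  23.42322704] [-0.27447324  2.03443932 -0.01519537] 7.3167
```

View pics/c6.png

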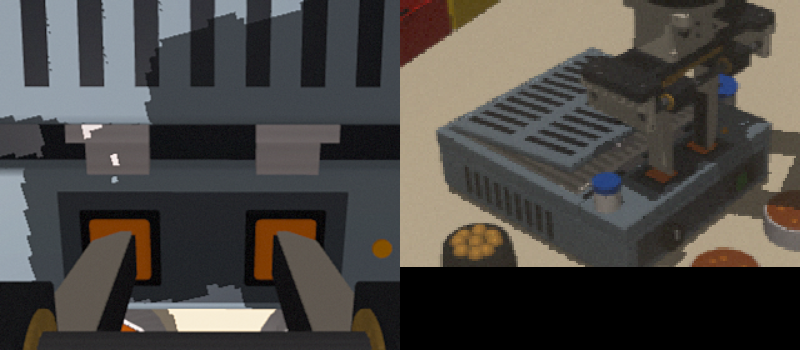

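The cover is rising: the side crop shows its front edge lifted. I'll keep holding until it stops moving.

>>> drive_tool(
  targets=[
    {"wx":0,"wy":0,"wz":0,"x":0,"y":0,"z":0,"grip":0.06},
    {"wx":0,"wy":0,"wz":0,"x":0,"y":0,"z":0,"grip":0.06},
    {"wx":0,"wy":0,"wz":0,"x":0,"y":0,"z":0,"grip":0.06},
    {"wx":0,"wy":0,"wz":0,"x":0,"y":0,"z":0,"grip":0.06},
    {"wx":0,"wy":0,"wz":0,"x":0,"y":0,"z":0,"grip":0.06},
    {"wx":0,"wy":0,"wz":0,"x":0,"y":0,"z":0,"grip":0.06},
    {"wx":0,"wy":0,"wz":0,"x":0,"y":0,"z":0,"grip":0.06},
    {"wx":0,"wy":0,"wz":0,"x":0,"y":0,"z":0,"grip":0.06},
  ],
)

```text
time_s: 7.98
position: [533.2, 89.3, 54.1]
tool_rot: [[0.976, -0.217, 0.001], [-0.217, -0.976, 0.0], [0.001, -0.0, -1.0]]
ft_force: [-10.1, -0.5, 24.2]
opening: 49.4
gripper_force: 11.7
```

>>> drive_tool(
  targets=[
    {"wx":0,"wy":0,"wz":0,"x":0,"y":0,"z":0,"grip":0.06},
    {"wx":0,"wy":0,"wz":0,"x":0,"y":0,"z":0,"grip":0.06},
    {"wx":0,"wy":0,"wz":0,"x":0,"y":0,"z":0,"grip":0.06},
    {"wx":0,"wy":0,"wz":0,"x":0,"y":0,"z":0,"grip":0.06},
    {"wx":0,"wy":0,"wz":0,"x":0,"y":0,"z":0,"grip":0.06},
    {"wx":0,"wy":0,"wz":0,"x":0,"y":0,"z":0,"grip":0.06},
    {"wx":0,"wy":0,"wz":0,"x":0,"y":0,"z":0,"grip":0.06},
    {"wx":0,"wy":0,"wz":0,"x":0,"y":0,"z":0,"grip":0.06},
  ],
)

```text
time_s: 8.65
position: [533.2, 89.3, 54.1]
tool_rot: [[0.976, -0.217, 0.001], [-0.217, -0.976, 0.0], [0.001, -0.0, -1.0]]
ft_force: [-11.2, -1.4, 23.1]
opening: 49.4
gripper_force: 11.7
```

>>> drive_tool(
  targets=[
    {"wx":0,"wy":0,"wz":0,"x":0,"y":0,"z":0,"grip":0.06},
    {"wx":0,"wy":0,"wz":0,"x":0,"y":0,"z":0,"grip":0.06},
    {"wx":0,"wy":0,"wz":0,"x":0,"y":0,"z":0,"grip":0.06},
    {"wx":0,"wy":0,"wz":0,"x":0,"y":0,"z":0,"grip":0.06},
    {"wx":0,"wy":0,"wz":0,"x":0,"y":0,"z":0,"grip":0.06},
    {"wx":0,"wy":0,"wz":0,"x":0,"y":0,"z":0,"grip":0.06},
    {"wx":0,"wy":0,"wz":0,"x":0,"y":0,"z":0,"grip":0.06},
    {"wx":0,"wy":0,"wz":0,"x":0,"y":0,"z":0,"grip":0.06},
  ],
)

```text
time_s: 9.32
position: [533.3, 89.3, 54.1]
tool_rot: [[0.976, -0.217, 0.001], [-0.217, -0.976, 0.0], [0.001, -0.0, -1.0]]
ft_force: [-10.8, -2.2, 22.3]
opening: 49.5
gripper_force: 11.7
```

```bash
cat > chk.py <<'E'
from h import *
import os
w=cams.get_image('wrist');s=state();g=cv2.cvtColor(w['frame'],cv2.COLOR_RGB2GRAY)[0:210,160:480].astype(np.float32)
print(s['position'],s['ft_force'],s['time_s'])
# edge row of the cover along column 320..: strongest light->dark step
col=g[:,150:170].mean(1);print('cover edge row',np.argmin(np.diff(col)))
if os.path.exists('last.npy'): print('mean diff',np.abs(np.load('last.npy')-g).mean())
np.save('last.npy',g)
E
python3 chk.py
```

```text
[533.26538947  89.2796213   54.12626506] [-10.2417308   -1.12274534  24.52634389] 9.3667
cover edge row 199
```

>>> drive_tool(
  targets=[
    {"wx":0,"wy":0,"wz":0,"x":0,"y":0,"z":0,"grip":0.06},
    {"wx":0,"wy":0,"wz":0,"x":0,"y":0,"z":0,"grip":0.06},
    {"wx":0,"wy":0,"wz":0,"x":0,"y":0,"z":0,"grip":0.06},
    {"wx":0,"wy":0,"wz":0,"x":0,"y":0,"z":0,"grip":0.06},
    {"wx":0,"wy":0,"wz":0,"x":0,"y":0,"z":0,"grip":0.06},
    {"wx":0,"wy":0,"wz":0,"x":0,"y":0,"z":0,"grip":0.06},
    {"wx":0,"wy":0,"wz":0,"x":0,"y":0,"z":0,"grip":0.06},
    {"wx":0,"wy":0,"wz":0,"x":0,"y":0,"z":0,"grip":0.06},
  ],
)

```text
time_s: 10.03
position: [533.3, 89.3, 54.1]
tool_rot: [[0.976, -0.217, 0.001], [-0.217, -0.976, 0.0], [0.001, -0.0, -1.0]]
ft_force: [-11.3, -1.7, 23.4]
opening: 49.2
gripper_force: 11.7
```

```bash
python3 chk.py; python3 - <<'E'
from h import *
w=cams.get_image('wrist');s=state()
a=np.radians(-12.5);ex=np.array([np.cos(a),np.sin(a),0])
m=np.array([534.7,88.8,0])
print('shut edge',proj(w,m+48*ex+[0,0,79.5]),'open',proj(w,m+(48+2)*ex+[0,0,109]))
E
```

```text
[533.24422421  89.28023898  54.11011996] [-10.70256538  -0.78626916  24.39705852] 10.0833
cover edge row 199
mean diff 1.9661012
shut edge [321.97734676 193.84811138] open [321.70622614 201.14194245]
```

```bash
python3 chk.py|tail -1; python3 chk.py|tail -1; python3 - <<'E'
from h import *
sd=cams.get_image('side');g=sd['frame'][190:310,180:360,::-1]
cv2.imwrite('pics/s7.png',cv2.resize(g,(720,480),interpolation=0))
E
```

```text
mean diff 1.9548215
mean diff 1.9560566
```

View pics/s7.png

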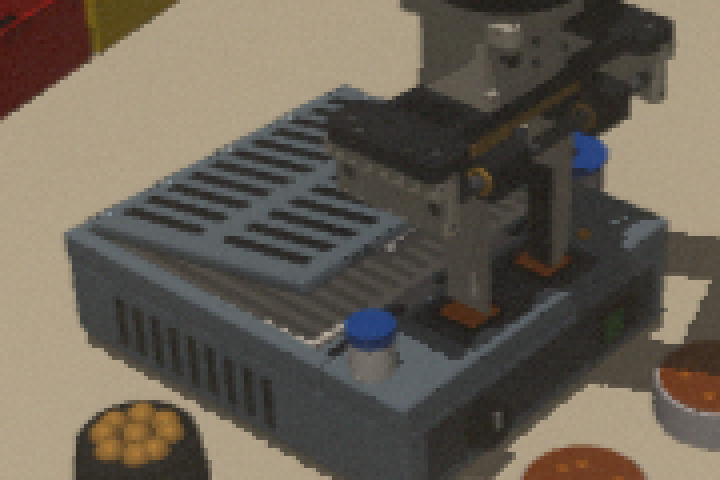

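The cover is fully up and no longer moving; the frame differences are only noise. Now I'll lift straight up.

>>> drive_tool(
  targets=[
    {"wx":0,"wy":0,"wz":0,"x":0,"y":0,"z":-0.2,"grip":0.06},
    {"wx":0,"wy":0,"wz":0,"x":0,"y":0,"z":-0.5,"grip":0.06},
    {"wx":0,"wy":0,"wz":0,"x":0,"y":0,"z":-1.1,"grip":0.06},
    {"wx":0,"wy":0,"wz":0,"x":-0.3,"y":0,"z":-2,"grip":0.06},
    {"wx":0,"wy":0,"wz":0,"x":-1,"y":0,"z":-3,"grip":0.06},
    {"wx":0,"wy":0,"wz":0,"x":-2,"y":0,"z":-4,"grip":0.06},
    {"wx":0,"wy":0,"wz":0,"x":-2,"y":0,"z":-4,"grip":0.06},
    {"wx":0,"wy":0,"wz":0,"x":-2,"y":0,"z":-4,"grip":0.06},
  ],
)

```text
time_s: 10.95
position: [474.4, 102.6, 174.2]
tool_rot: [[0.976, -0.216, 0.004], [-0.216, -0.976, 0.001], [0.004, -0.002, -1.0]]
ft_force: [1.5, 0.2, -0.9]
opening: 49.0
gripper_force: 0.0
```

>>> drive_tool(
  targets=[
    {"wx":0,"wy":0,"wz":0,"x":0,"y":0,"z":0,"grip":0.06},
    {"wx":0,"wy":0,"wz":0,"x":0,"y":0,"z":0,"grip":0.06},
    {"wx":0,"wy":0,"wz":0,"x":0,"y":0,"z":0,"grip":0.06},
    {"wx":0,"wy":0,"wz":0,"x":0,"y":0,"z":0,"grip":0.06},
    {"wx":0,"wy":0,"wz":0,"x":0,"y":0,"z":0,"grip":0.06},
    {"wx":0,"wy":0,"wz":0,"x":0,"y":0,"z":0,"grip":0.06},
  ],
)

```text
time_s: 11.45
position: [474.4, 102.2, 171.5]
tool_rot: [[0.976, -0.217, -0.001], [-0.217, -0.976, -0.0], [-0.001, 0.0, -1.0]]
ft_force: [0.3, 0.5, -0.2]
opening: 49.0
gripper_force: 0.0
```

```bash
python3 - <<'E'
from h import *
sd=cams.get_image('side');g=sd['frame'][170:350,150:390,::-1]
cv2.imwrite('pics/s8.png',cv2.resize(g,(720,540),interpolation=0))
E
```

```text
(no output)
```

View pics/s8.png

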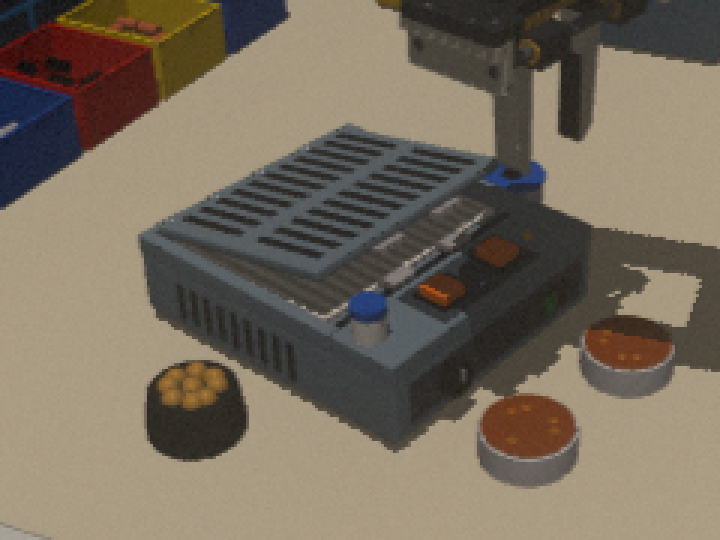

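The cover is up (its near front corner at about (320,270) in the crop), the buttons have sprung back, nothing around it appears to have moved and the arm is clear.

```bash
python3 -c "
from h import *
print(workorder.close_job())"
```

```text
the job is handed in; nothing more can be done
None
```

I held both release buttons fully down until the cover had risen all the way by itself, then let go, drew clear and handed the job in at about 11.5 s; the pot, tins and other nearby things look unmoved in the last picture.

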